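Hang the check plate on the torque lever and hold the bolt head behind the bracket

TASK

Load-check the bolt on the torque stand: take the steel plate with the big hole out of the rack, hang it by that hole on the peg at the end of the stand's lever and let go of it, so that its weight pulls on the nut. Then reach down into the narrow gap behind the bracket, grip the flat-sided bolt head by its two flats and keep it from turning, with the loaded lever held level. Finish while still gripping the bolt head, and leave everything else where it is.

Things in the scene. Friction and masses are not known exactly. Their poses are not given: they have to be found in the camera images.
- stand: Fixed torque stand, origin underneath, below the bolt; x = bolt axis, from the lever (robot's) side to the hidden side; z up. Base 125 x 100 x 10 mm (x -42 to 82). Two upright plates, each 70 mm wide in y: bracket (x -3 to 3, top 164 mm above the bench) and rear panel (x 49 to 53, top 140). The 46 mm gap between is open at top and sides. Bolt axis at y = 0, 140 mm above the bench.
- lever (a joint): Turn (rad) of bolt, nut, lever and peg, one piece, about the bolt axis (stand x): 0 = lever level, head's flats upright; positive = peg end up; stops at -0.25, 0.25. Friction 0.02 N m, damping 0.05 N m s/rad: unloaded it stays put, the hung plate pulls it to the lower stop within about 1 s. Lever bar: 10 mm high, stand x -24 to -18 mm, from the bolt to the peg 55 mm off on the +y side; counterweight at y -38 mm.
- peg_mid (a point): Middle of the peg on which the plate is to hang; axes as the stand's, turned by the joint. Level steel pin, 8 mm diameter, along x: it runs 20 mm in +x to the lever's bar and 20 mm in -x, towards the robot, to a ball end of 11 mm diameter whose outermost point is 25.5 mm away.
- head_centre (a point): Centre of the bolt head, mid-gap, on the bolt axis 26 mm behind the bracket's mid-plane, 140 mm above the bench; axes as the stand's, turned by the joint. Head: 14 mm deep (x), 10 mm thick between its flats (y, the grip), 34 mm long (z); it leans by the joint's angle. Fingers closed on it along the stand's y with about 20 N turn the flats upright, so lift the loaded lever to level and hold it.
- rack: Slotted rack of grey plastic, fixed, 47 x 250 x 32 mm, origin at its underside, z up. One slot 6 mm wide runs along its y axis, its floor 6 mm above the bench, divided into three bays at y = -77, 0 and +77 mm. Each bay holds a 4 mm steel plate standing upright, sunk 26 mm.
- plate: The check plate: loose, steel, 0.10 to 0.16 kg, stands upright in any of the rack's bays. Origin at the middle of its lower edge; x = thickness (4 mm), y = width, z up. 50 mm wide and 80 mm high, with a black plastic tab 24 mm wide and 10 mm thick on top, z from 79 to 102 mm. The only one with a big hole and a tab.
- plate_hole (a point): Centre of the plate's through hole, 22 mm diameter, 55 mm above the plate's lower edge, axis along the plate's x.
- plate_tab (a point): Grip point on the plate's tab, 92 mm above its lower edge (10 mm below the tab's top, 37 mm above the hole's centre); grip across its 10 mm thickness (plate x).
- blank_a: Bystander in the rack: plain steel plate without a hole, 4 x 50 x 75 mm.
- blank_b: Bystander in the rack: low steel plate 4 x 56 x 58 mm with two pinholes.
- motor_a: Bystander: small drone motor, 32 mm diameter, 35 mm high, upright on the bench, nearest to the robot.
- motor_b: Bystander: a second such motor, behind.
- battery: Bystander: battery pack 45 x 130 x 40 mm (long in its y) lying behind the rack.
- screwdriver: Bystander: screwdriver 170 mm long, lying in front of the stand.
- cutters: Bystander: side cutters with blue handles, about 120 mm long, lying to the right.
- controller: Bystander: small green circuit board, 38 x 38 x 14 mm, behind the stand.
Mind the look-alikes: they are no part of the job. What is shaped like the plate but purple is not meant. Leave any orange look-alike of the stand alone.

How it is judged (in metres and radians):
On the way:
1. the check plate hangs by its hole on the peg, let go (x of plate_hole in the frame of peg_mid between -0.018 and 0.02 m and y of plate_hole in the frame of peg_mid between -0.01 and 0.01 m and z of plate_hole in the frame of peg_mid between -0.01 and 0.01 m and contact force between plate and lever above 0.1 N and contact force between plate and the fingers below 0.05 N), for 0.2 s.
At the end, for the whole second after the job is handed in: Plate off the fingers, peg through its hole (hole centre within 10 mm across the peg, -18 to +20 mm along it), bearing on it over 0.1 N; lever within 0.1 rad of level throughout; fingers grip the bolt head with over 4 N, grasp point within 20 mm of its centre (all of step 1 and value of joint lever between -0.1 and 0.1 rad and contact force between the fingers and lever above 4 N and distance between the grasp point and head_centre below 0.02 m); the arm keeps its last pose, push and grip.
It fails at once if a bystander is moved more than 30 mm (distance of any of blank_a, blank_b, motor_a, motor_b, battery, screwdriver, cutters, controller from where it was at the start of the episode above 0.03 m).
It also fails if it takes over 51 s, if anything falls off the work surface, if the arm or the gripper's body presses on something with over 40 N, if the wrist force passes 120 N, or if a joint passes its speed limit or range.

ROBOT

A 6-joint arm with a two-finger parallel gripper is mounted at the origin on the work surface. World frame = base frame: x ahead of the robot, y to its left, z up, the work surface at z = 0. Lengths are in mm, angles in rad, forces in N, time in s.
With the tool pointing down it reaches from about 350 to 850 mm from the base axis. Payload 8.1 kg.
Tool frame: the origin (TCP) lies between the finger pads; the fingertips stand 17 mm ahead of it and the grasp point (between the pads) lies 2 mm behind it; z points along the fingers, y is the line along which they close (so a half turn about z gives the same grasp; the last joint's range is limited). The gripper opens to 93 mm and grips with 3 to 60 N. Pads are 15 mm wide; open, the fingers measure 128 mm over their backs; the gripper's body (75 mm by 188 mm) begins 65 mm behind the grasp point.
Start: joints at [1.258, 0.13, 1.488, -0, 1.523, -0.085], TCP at [135.478, 584.509, 235.635] pointing down, gripper open.
Joint ranges: [-2.96, 2.96], [-0.89, 2.26], [0.02, 2.5], [-1.34, 4.48], [0, 2.73], [-2.66, 2.66]. Speed limits (rad/s): [2.39, 2.39, 2.79, 3.14, 3.14, 3.14].

INTERFACE

Orientations are given as a rotation vector (axis times angle).
In Python, from rig import r gives the robot as it stands. The module is installed in compiled form; this text tells all that it offers.
- The arm moves only by the tool drive_tool, never from a script. Its argument "series" is a list of rows, each a list of 5 numbers: the shift along the tool's x, y, z in m, then the turn about the tool's z in rad, then the closure, from 0 (fully open) to 1 (shut). A call has 1 to 10 rows; each row shifts and turns the commanded pose from where the row before left it, along the tool's axes as they then stand; what a row does not reach is not made up. A row lasts 1/10 s, in which the tool goes at most 50 mm and 8.59 degrees, less where a joint would pass 70% of its speed; a pose out of reach is approached as far as the arm can. A call is refused whole if a number of a shift passes 0.05 or a number of a turn 0.15, either way. A call with a gripper value outside its range is refused whole. The fingers move at their own pace and stop on an object; "squeeze" is the grip in N (left out, the last holds). Time passes only in rows, so rows that do not move let the fingers close. It gives the time, the measured TCP pose, the force, the opening and the grip force at its end, in the units of the state.
- r.read_state(): the state, without advancing time (a new reading comes with each control period).
- r.capture(name): name is "scene" or "top" or "wrist"; returns a dict with "pixels" (384x512x3 uint8, red, green, blue), "range_z" (384x512 float32, mm along the optical axis (not along the pixel's ray), 0 where there is no reading), "vertical_fov" (degrees; the focal length in pixels is half the picture's height over the tangent of half this angle, whatever the lens; pixels are square), "cx", "cy" (the principal point, pixels), "T" (4x4, takes a point from camera to world coordinates). Camera axes: x right, y down, z forward; pixel columns grow to the right and rows downward; lengths in mm; the calibration is good to about 2 mm. The wrist camera is an equidistant fisheye: a pixel r from the principal point sees the ray r / f radians off the axis. A picture is of the moment at which its call begins.
- r.hand_in(): hands the job in; it is judged then, once.
Trained networks look in a picture, given as the dict that the camera call returned (one of the last four; its "shot" number tells which), for a name from the list of things; names that differ only in an ending like _2 or _b are one class to them, and where a whole thing is asked for, a point or a joint stands for the part that bears it (a point fixed in the world has none). Each returns a list of dicts, best first, with "conf" (0 to 1); they miss things now and then, are a little off and sometimes report something else, mostly with a low value. They report only what shows in the picture. A call takes as long as a camera call. They do not tell look-alikes from the thing itself.
- r.look_for(name, picture): "xy" ([column, row] in pixels, amid what is visible of it).
- r.tip_of(name, picture): "xy" ([column, row] in pixels: a listed point, or the origin of a listed thing).
The state is a dict: "clock": time; "joints": joint angles; "dq": joint speeds; "effort": joint torques, N m; "tool_pos": TCP position; "tool_rot": TCP orientation; "wrist_force": force on the tool from outside, world axes, zero at the start; "moment": the same for the moment, N m; "grip_width": opening from 0.0 (shut) to 1.0 (fully open); "grasp_force": force on a finger pad.
Only numpy, scipy, OpenCV 4.12 (cv2) and the standard library are available. Lean on these libraries where they do the work, as an engineer would, in place of code of your own. Each camera call takes 0.05 s, during which the arm holds its last target. There are 200 camera calls.

## Working session

There is one attempt and no reset: what is moved stays moved. The work goes in short steps, Python scripts to look and compute and a tool call to move; the robot and the scene stay as the last step left them, time stands still between calls to the robot, and variables do not carry over. Pictures are saved under pics/ and viewed, at most 10 in all, crops included, and the job is handed in when it is done.

Besides the shell and the picture viewer there is one more tool, called after "Call:" as name(argument=value, ...), one argument or row to a line, values as JSON. drive_tool: Moves the arm, as the interface text tells. Its arguments: {"type":"object","properties":{"series":{"type":"array"},"squeeze":{"type":"number"}},"required":["series"]}

```bash
mkdir -p pics; cat > h.py <<'E'
import numpy as np, cv2
from rig import r
from scipy.spatial.transform import Rotation as R
def ray(p,u,v):
    f=p["pixels"].shape[0]/2/np.tan(np.radians(p["vertical_fov"])/2)
    return np.array([(u-p["cx"])/f,(v-p["cy"])/f,1.0])
def cloud(p):
    H,W=p["range_z"].shape
    f=H/2/np.tan(np.radians(p["vertical_fov"])/2)
    v,u=np.mgrid[:H,:W]; z=p["range_z"].astype(float)
    c=np.stack([(u-p["cx"])/f*z,(v-p["cy"])/f*z,z],-1)
    w=c@p["T"][:3,:3].T+p["T"][:3,3]; w[z<=0]=np.nan
    return w
def save(p,n): cv2.imwrite(f"pics/{n}.png",p["pixels"][:,:,::-1])
E
python3 - <<'E'
from h import *
np.set_printoptions(precision=1,suppress=True)
s=r.read_state(); print(s["clock"],s["tool_pos"],s["tool_rot"],s["wrist_force"])
ims=[]
for c in ("scene","top"):
    p=r.capture(c); w=cloud(p); ims.append(p["pixels"]); np.savez(f"{c}.npz",w=w,px=p["pixels"],T=p["T"],fov=p["vertical_fov"],c=[p["cx"],p["cy"]])
    save(p,c+"0"); print(c,p["T"][:3,3],p["T"][:3,2],p["vertical_fov"])
    for n in ("stand","lever","peg_mid","head_centre","rack","plate","plate_hole","plate_tab"):
        for f in ("look_for","tip_of"):
            try: L=getattr(r,f)(n,p)
            except Exception as e: print(n,f,e); continue
            for d in L[:3]:
                u,v=np.round(d["xy"]).astype(int); print(n,f,d["xy"],round(d["conf"],2),w[min(max(v,0),383),min(max(u,0),511)])
E
```

```text
0.0 [135.3 584.  234.6] [-0.4 -3.1  0. ] [ 0.2  0.1 -0. ]
scene [1260.3  564.2  848. ] [-0.6 -0.5 -0.6] 43.52288743852398
stand look_for [186.3, 226.0] 0.81 [ 610.7 -186.2   27.6]
stand look_for [241.6, 140.8] 0.55 [ 248.3 -284.6   80.8]
stand tip_of [195.0, 237.3] 0.76 [ 623.3 -142.7   20.6]
stand tip_of [247.8, 153.2] 0.68 [ 241.3 -267.6   39.1]
lever look_for [189.1, 197.1] 0.83 [ 616.4 -153.7  141.2]
lever tip_of it knows: battery, blank, controller, cutters, head_centre, motor, peg_mid, plate, plate_hole, plate_tab, rack, screwdriver, stand
peg_mid look_for [361.1, 273.6] 0.65 [512.8 273.1  47.1]
peg_mid look_for [188.4, 196.8] 0.59 [ 615.1 -158.7  138.1]
peg_mid look_for [342.7, 269.3] 0.58 [508.8 226.1  31.7]
peg_mid tip_of [217.9, 197.7] 0.59 [ 442.3 -223.1    1.2]
peg_mid tip_of [271.6, 115.8] 0.41 [ -70.5 -398.5   -0. ]
head_centre look_for [190.3, 197.3] 0.75 [ 615.2 -151.3  141.5]
head_centre look_for [160.1, 287.4] 0.52 [794.3 -94.1  13.8]
head_centre look_for [246.6, 118.3] 0.49 [ 207.2 -294.6  141.1]
head_centre tip_of [244.0, 120.6] 0.72 [ 223.4 -293.9  137.7]
head_ce
[... 2696 characters left out ...]
plate_hole look_for [169.0, 248.5] 0.7 [363.3 180.3  89.4]
plate_hole look_for [207.9, 251.4] 0.49 [361.7  94.5  28.8]
plate_hole look_for [195.3, 208.5] 0.46 [458.6 121.1 104.9]
plate_hole tip_of [205.3, 247.2] 0.69 [367.2  92.9 103.4]
plate_hole tip_of [171.7, 250.9] 0.57 [359.5 186.4  21.3]
plate_hole tip_of [193.8, 209.0] 0.44 [465.4 133.8  38.1]
plate_tab look_for [171.0, 252.0] 0.47 [356.7 187.6  27. ]
plate_tab look_for [158.4, 115.6] 0.47 [709.4 241.8  39.2]
plate_tab look_for [196.1, 207.8] 0.45 [458.8 118.9 103.6]
plate_tab tip_of [169.3, 249.5] 0.76 [362.8 198.7  -0.8]
plate_tab tip_of [190.3, 205.5] 0.65 [463.3 133.5 103.5]
plate_tab tip_of [206.1, 246.1] 0.48 [370.1  91.6  95.6]
```

```bash
python3 - <<'E'
from h import *
a=cv2.imread("pics/scene0.png");b=cv2.imread("pics/top0.png")
A=cv2.resize(a[90:320,130:400],None,fx=2.9,fy=2.6,interpolation=cv2.INTER_CUBIC); cv2.imwrite("pics/sc1.png",A)
B=cv2.resize(b[90:370,130:420],None,fx=2.1,fy=2.1,interpolation=cv2.INTER_CUBIC); cv2.imwrite("pics/tp1.png",B); print(A.shape,B.shape)
E
```

```text
(598, 783, 3) (588, 609, 3)
```

View pics/sc1.png

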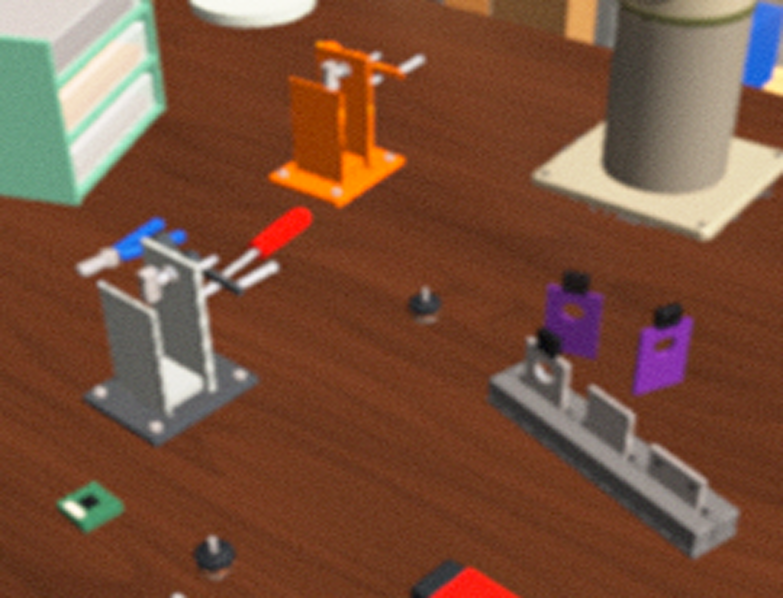

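View pics/tp1.png

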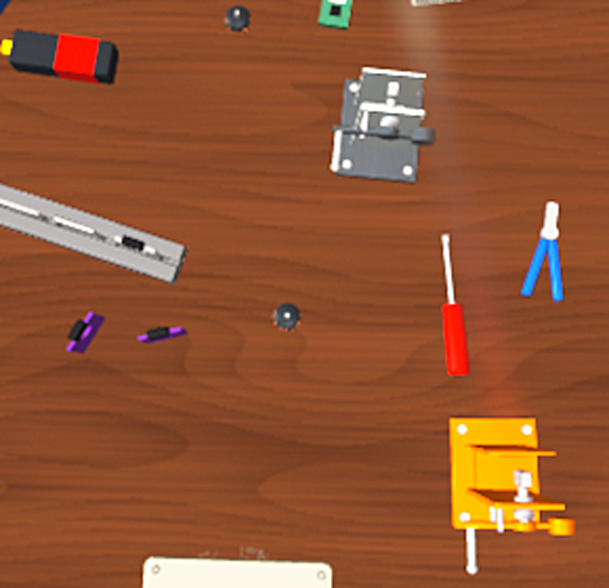

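The scene view shows the grey stand at crop (170,330), the real plate with its black tab at the left end of the grey rack at (545,370), purple decoys at (575,310) and (665,350), and an orange decoy stand. In the top crop, the plate's tab is at (132,242) and the real peg is at about (335,150).

```bash
cat > fit.py <<'E'
from h import *
from scipy.optimize import least_squares
def box(P,lo,hi):
    lo,hi=np.array(lo,float),np.array(hi,float); q=np.abs(P-(lo+hi)/2)-(hi-lo)/2
    return np.linalg.norm(np.maximum(q,0),axis=1)+np.minimum(q.max(1),0)
def cyl(P,x0,x1,rad):  # along x
    q=np.c_[np.hypot(P[:,1],P[:,2])-rad, np.abs(P[:,0]-(x0+x1)/2)-(x1-x0)/2]
    return np.linalg.norm(np.maximum(q,0),axis=1)+np.minimum(q.max(1),0)
def loc(P,x,y,th):
    c,s=np.cos(th),np.sin(th); d=P-[x,y,0]
    return np.c_[c*d[:,0]+s*d[:,1],-s*d[:,0]+c*d[:,1],d[:,2]]
def stand(P,p):
    Q=loc(P,*p[:3])-[0,0,p[4]]; a=p[3]
    L=Q-[0,0,140]; c,s=np.cos(a),np.sin(a)
    L=np.c_[L[:,0],c*L[:,1]+s*L[:,2],-s*L[:,1]+c*L[:,2]]
    return np.min([box(Q,[-42,-50,0],[82,50,10]),box(Q,[-3,-35,0],[3,35,164]),box(Q,[49,-35,0],[53,35,140]),
      box(L,[-24,-38,-5],[-18,55,5]),cyl(L-[0,55,0],-64,-18,4),box(L,[19,-5,-17],[33,5,17])],0)
def rack(P,p): return box(loc(P,*p[:3])-[0,0,p[3]],[-23.5,-125,0],[23.5,125,32])
def fit(f,P,p0,fs=2.0):
    s=least_squares(lambda p:f(P,p),p0,loss="soft_l1",f_scale=fs,x_scale=[1,1,.01,.01,1][:len(p0)] if len(p0)==5 else [1,1,.01,1])
    e=np.abs(s.fun); return s.x,np.median(np.abs(f(P,s.x))),len(P)
E
python3 - <<'E'
from fit import *
np.set_printoptions(precision=3,suppress=True)
s=r.read_state(); print(R.from_rotvec(s["tool_rot"]).as_matrix())
for c in ("scene","top"):
    w=np.load(c+".npz")["w"].reshape(-1,3); w=w[~np.isnan(w[:,0])]
    P=w[(np.hypot(w[:,0]-610,w[:,1]+155)<95)&(w[:,2]>6)&(w[:,2]<200)]
    print(c,"stand",*fit(stand,P,[610,-155,0,0,0]))
    x=fit(stand,P,[610,-155,0,0,0])[0]
    P=w[(np.hypot(w[:,0]-490,w[:,1]-200)<150)&(w[:,2]>6)&(w[:,2]<36)]
    x,*o=fit(rack,P,[490,200,.3,0]); print("rack",x,o)
    Q=loc(w,*x[:3]); Q=Q[(np.abs(Q[:,0])<20)&(np.abs(Q[:,1])<125)&(Q[:,2]>x[3]+40)&(Q[:,2]<150)]
    for lo,hi in((-120,-40),(-40,38),(38,120)):
        q=Q[(Q[:,1]>lo)&(Q[:,1]<hi)]
        for z0,z1 in((40,88),(88,115)):
            k=q[(q[:,2]>z0)&(q[:,2]<z1)]
            if len(k)>5: print(lo,z0,len(k),np.percentile(k,[3,50,97],axis=0).ravel())
E
```

```text
[[-0.974  0.226 -0.   ]
 [ 0.226  0.974 -0.   ]
 [ 0.    -0.    -1.   ]]
scene stand [ 610.146 -160.601   -0.085   -0.087    1.566] 0.9695576113670246 2617
rack [486.664 200.918  -0.307   0.547] [np.float64(1.1052862387219093), 1827]
-120 40 194 [ -0.321 -99.501  41.343   3.055 -72.676  65.662   5.484 -51.136  87.701]
-120 88 83 [ -2.169 -87.039  88.608   5.244 -71.971 102.436   8.084 -59.557 110.026]
-40 40 232 [ -0.011 -22.342  42.363   2.663   2.447  64.091   4.992  25.948  82.939]
38 40 189 [ -1.506  50.86   41.817   1.924  78.389  55.37    4.175 105.107  65.857]
top stand [ 610.242 -162.13    -0.079   -0.085    0.094] 0.9219595847611686 1948
rack [486.432 200.592  -0.315  -1.371] [np.float64(1.4906451483768386), 1648]
-120 40 39 [  -0.098 -102.121   41.783    1.099  -90.921   77.843    4.292  -53.421
   85.594]
-120 88 49 [ -2.592 -88.645  92.718   1.597 -78.748 104.947   6.654 -66.125 110.46 ]
-40 40 61 [ -1.126 -24.919  43.168  -0.035  -2.065  75.763   2.695  21.989  82.242]
38 40 57 [ -2.3    48.902  42.636  -0.797  74.768  60.951   2.34  101.588  66.424]
```

Call:
drive_tool(
  series=[
    [-0.0325,-0.0285,0.004,0,0.3],
    [-0.0325,-0.0285,0.004,0,0.3],
    [-0.0325,-0.0285,0.004,0,0.3],
    [-0.0325,-0.0285,0.004,0,0.3],
    [-0.0325,-0.0285,0.004,0,0.3],
    [-0.0325,-0.0285,0.004,0,0.3],
    [-0.0325,-0.0285,0.004,0,0.3],
    [-0.0325,-0.0285,0.004,0,0.3],
    [-0.0325,-0.0285,0.004,0,0.3],
    [-0.0325,-0.0285,0.004,0,0.3],
  ],
)

```text
clock: 2.6
tool_pos: [388.6, 232.0, 195.8]
tool_rot: [0.357, 3.12, 0.001]
wrist_force: [0.2, -0.0, -0.2]
grip_width: 0.7
grasp_force: 0.0
```

Call:
drive_tool(
  series=[
    [-0.0325,-0.0285,0.004,0,0.3],
    [-0.0325,-0.0285,0.004,0,0.3],
    [-0.0325,-0.0285,0.004,0,0.3],
    [0,0,0,0.14,0.3],
    [0,0,0,0.14,0.3],
    [0,0,0,0.14,0.3],
    [0,0,0,0.14,0.3],
    [0,0,0,0.14,0.3],
    [0,0,0,0.14,0.3],
    [0,0,0,0.14,0.3],
  ],
)

```text
clock: 3.6
tool_pos: [463.4, 128.1, 183.7]
tool_rot: [1.791, 2.581, 0.0]
wrist_force: [0.1, 0.0, 0.6]
grip_width: 0.703
grasp_force: 0.0
```

Call:
drive_tool(
  series=[
    [0,0,0,0.14,0.3],
    [0,0,0,0.14,0.3],
    [0,0,0,0.14,0.3],
    [0,0,0,0.14,0.3],
    [0,0,0,0.11,0.3],
    [0,0,0,0,0.3],
  ],
)

```text
clock: 4.2
tool_pos: [463.4, 128.2, 183.8]
tool_rot: [2.536, 1.853, 0.0]
wrist_force: [0.5, -0.1, 0.8]
grip_width: 0.699
grasp_force: 0.0
```

```bash
cat >> h.py <<'E'
def fray(p,u,v):  # fisheye: origin, unit ray in world
    f=p["pixels"].shape[0]/2/np.tan(np.radians(p["vertical_fov"])/2)
    d=np.array([u-p["cx"],v-p["cy"]]); n=np.hypot(*d); t=n/f
    c=np.r_[np.sin(t)*d/max(n,1e-9),np.cos(t)]
    return p["T"][:3,3],p["T"][:3,:3]@c
def fcloud(p):
    H,W=p["range_z"].shape; f=H/2/np.tan(np.radians(p["vertical_fov"])/2)
    v,u=np.mgrid[:H,:W]; x=u-p["cx"];y=v-p["cy"];n=np.hypot(x,y)+1e-9;t=n/f
    z=p["range_z"].astype(float); k=z*np.tan(t)/n; w=np.stack([x*k,y*k,z],-1)@p["T"][:3,:3].T+p["T"][:3,3]
    w[(z<=0)|(t>1.4)]=np.nan; return w
def tool(s=None):
    s=s or r.read_state(); M=R.from_rotvec(s["tool_rot"]).as_matrix()
    return np.array(s["tool_pos"]),M,np.arctan2(M[1,1],M[0,1])
def go(x,y,z,psi):  # tool-frame shift with present axes, and turn
    t,M,a=tool(); return M.T@(np.array([x,y,z])-t),-((psi-a+np.pi)%(2*np.pi)-np.pi)
E
python3 - <<'E'
from fit import *
np.set_printoptions(precision=2,suppress=True)
t,M,a=tool(); s=r.read_state(); print(s["clock"],t,np.degrees(a),M[:,2],s["grip_width"])
p=r.capture("wrist"); save(p,"w1"); w=fcloud(p); np.savez("w1.npz",w=w,px=p["pixels"])
print(p["T"][:3,3],p["T"][:3,2],p["vertical_fov"])
for n in("plate_tab","plate_hole"):
    for d in r.tip_of(n,p)[:3]:
        o,q=fray(p,*d["xy"]); zz=98 if n=="plate_tab" else 61
        print(n,d["xy"],round(d["conf"],2),o+q*(zz-o[2])/q[2])
P=w.reshape(-1,3); P=P[~np.isnan(P[:,0])]
Q=P[(np.hypot(P[:,0]-486,P[:,1]-200)<150)&(P[:,2]>6)&(P[:,2]<36)]
print(fit(rack,Q,[486.5,200.8,-.311,0]))
Q=loc(P,486.5,200.8,-.311); k=Q[(np.abs(Q[:,0])<15)&(np.abs(Q[:,1]+77)<35)&(Q[:,2]>95)&(Q[:,2]<115)]
print(len(k),np.percentile(k,[3,50,97],axis=0))
E
```

```text
4.2 [463.43 128.16 183.75] -17.686693231752418 [ 0.  0. -1.] 0.6988408354201786
[486.89 199.52 333.45] [-0.08 -0.26 -0.96] 65.70646984690485
plate_tab [252.6, 207.7] 0.69 [463.66 127.29  98.  ]
plate_hole [171.0, 251.9] 0.88 [363.84  95.07  61.  ]
plate_hole [139.0, 172.8] 0.76 [364.51 183.31  61.  ]
plate_hole [254.7, 197.1] 0.58 [465.12 125.45  61.  ]
(array([483.39, 197.68,  -0.32,   0.63]), np.float64(0.5838453765396423), 9746)
367 [[ -2.92 -86.77  98.83]
 [  1.83 -73.64 108.39]
 [  5.89 -64.11 109.78]]
```

View pics/w1.png

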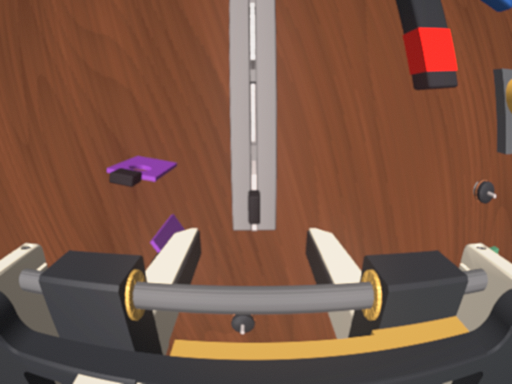

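Call:
drive_tool(
  series=[
    [0.001,0.001,0.02,0,0.3],
    [0,0,0.022,0,0.3],
    [0,0,0.022,0,0.3],
    [0,0,0.022,0,0.3],
    [0,0,0,0,0.3],
    [0,0,0,0,1],
    [0,0,0,0,1],
    [0,0,0,0,1],
    [0,0,0,0,1],
  ],
  squeeze=40,
)

```text
clock: 5.25
tool_pos: [465.4, 128.9, 98.8]
tool_rot: [2.534, 1.855, 0.003]
wrist_force: [0.6, -0.6, -0.2]
grip_width: 0.405
grasp_force: 0.0
```

Call:
drive_tool(
  series=[
    [0,0,0,0,1],
    [0,0,0,0,1],
    [0,0,0,0,1],
    [0,0,0,0,1],
    [0,0,0,0,1],
    [0,0,0,0,1],
  ],
)

```text
clock: 5.85
tool_pos: [464.6, 128.8, 97.7]
tool_rot: [-2.535, -1.856, 0.0]
wrist_force: [-0.1, 0.0, 0.4]
grip_width: 0.103
grasp_force: 40.0
```

Call:
drive_tool(
  series=[
    [0,0,-0.01,0,1],
    [0,0,-0.03,0,1],
    [0,0,-0.04,0,1],
    [-0.034,0.018,0,0,1],
    [-0.034,0.018,0,0,1],
    [-0.034,0.018,0,0,1],
    [-0.034,0.018,0,0,1],
    [-0.034,0.018,0,0,1],
    [-0.033,0.018,0.006,-0.11,1],
    [0,0,0,-0.117,1],
  ],
)

```text
clock: 6.85
tool_pos: [506.3, -101.4, 171.6]
tool_rot: [2.307, 2.131, -0.002]
wrist_force: [-0.7, 1.2, -1.0]
grip_width: 0.105
grasp_force: 40.0
```

Call:
drive_tool(
  series=[
    [0,0,0,0,1],
    [0,0,0,0,1],
  ],
)

```text
clock: 7.05
tool_pos: [506.2, -97.1, 171.9]
tool_rot: [-2.312, -2.127, -0.0]
wrist_force: [0.4, -0.0, -1.6]
grip_width: 0.105
grasp_force: 40.0
```

```bash
python3 - <<'E'
from fit import *
np.set_printoptions(precision=2,suppress=True)
t,M,a=tool(); s=r.read_state(); print(s["clock"],t,a,s["grip_width"],s["grasp_force"],s["wrist_force"])
ims=[]
for c in ("scene","top","wrist"):
    p=r.capture(c); w=(fcloud if c=="wrist" else cloud)(p); save(p,c+"2"); np.savez(c+"2.npz",w=w,px=p["pixels"])
    if c=="wrist": ims.append(cv2.resize(p["pixels"],(512,384)))
    w=w.reshape(-1,3); w=w[~np.isnan(w[:,0])]
    q=loc(w,610.2,-161.4,-.082)
    P=w[(np.hypot(w[:,0]-610,w[:,1]+161)<95)&(w[:,2]>6)&(w[:,2]<190)&(q[:,0]>-75)]
    if len(P)>50: x,m,n=fit(stand,P,[610,-161,-.08,-.08,0]); print(c,"stand",x,m,n)
    q=loc(w,610.2,-161.4,-.082); k=q[(np.abs(q[:,1]-55)<14)&(q[:,0]<-27)&(q[:,0]>-80)&(q[:,2]>115)&(q[:,2]<150)]
    if len(k): print("peg pts",len(k),np.percentile(k,[5,50,95],axis=0))
    # held plate
    k=q[(np.abs(q[:,1]-55)<32)&(np.abs(q[:,0]+110)<15)&(q[:,2]>70)&(q[:,2]<158)]
    if len(k): print("plate",len(k),np.percentile(k,[4,50,96],axis=0))
    for n in("peg_mid","plate_hole"):
        for d in r.tip_of(n,p)[:3]: print(n,d["xy"],round(d["conf"],2))
E
```

```text
7.05 [506.19 -97.09 171.93] -0.08346248983471247 0.10515480682956181 39.9948924779892 [ 0.42 -0.01 -1.57]
scene stand [ 610.12 -160.73   -0.09   -0.09    1.68] 0.9736434610389506 2624
peg pts 50 [[-64.66  52.29 135.27]
 [-48.5   58.08 139.81]
 [-28.29  60.97 142.96]]
plate 305 [[-109.96   31.2    84.25]
 [-107.02   59.37  115.75]
 [-104.52   79.71  153.54]]
peg_mid [216.6, 197.6] 0.87
peg_mid [273.9, 114.2] 0.4
plate_hole [328.8, 211.9] 0.89
plate_hole [357.9, 221.5] 0.82
peg_mid [353.0, 351.2] 0.83
plate_hole [171.3, 247.5] 0.75
plate_hole [205.6, 250.5] 0.54
wrist stand [ 610.38 -160.06   -0.08   -0.06    0.81] 0.41765277229539466 10045
peg pts 713 [[-67.46  53.26 137.17]
 [-50.33  57.56 140.53]
 [-29.33  60.42 142.41]]
plate 183 [[-115.41   63.75   89.1 ]
 [-108.29   79.85  137.14]
 [-100.05   80.16  157.47]]
peg_mid [345.5, 228.5] 0.73
plate_hole [252.1, 234.0] 0.91
plate_hole [94.4, 22.9] 0.87
```

View pics/wrist2.png

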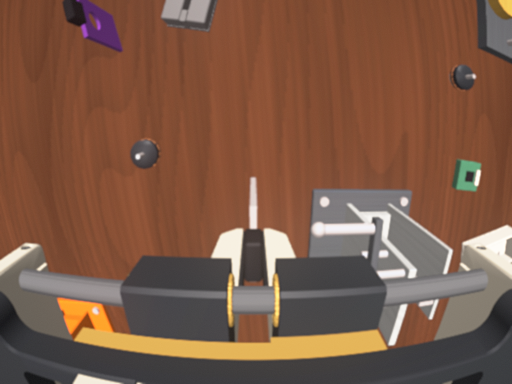

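```bash
python3 - <<'E'
from fit import *
np.set_printoptions(precision=2,suppress=True)
for c in("wrist2","scene2"):
    w=np.load(c+".npz")["w"].reshape(-1,3); w=w[~np.isnan(w[:,0])]; q=loc(w,610.2,-161.0,-.082)
    k=q[(np.abs(q[:,1]-55)<12)&(q[:,0]<-30)&(q[:,0]>-60)&(q[:,2]>122)&(q[:,2]<150)]
    g=lambda p: np.hypot(k[:,1]-p[0]-p[2]*(k[:,0]+45),k[:,2]-p[1]-p[3]*(k[:,0]+45))-4
    s=least_squares(g,[55,136,0,0],loss="soft_l1",f_scale=.7,x_scale=[1,1,.01,.01]); print(c,len(k),s.x,np.median(abs(s.fun)))
    b=q[(np.abs(q[:,1]-55)<12)&(q[:,0]<-60)&(q[:,0]>-80)&(q[:,2]>122)&(q[:,2]<150)]
    print("tip x",np.sort(b[:,0])[:8])
    e=q[(np.abs(q[:,1]-55)<35)&(np.abs(q[:,0]+109)<10)&(q[:,2]>85)&(q[:,2]<150)]
    print("plate edge y",np.percentile(e[:,1],[3,20,50,80,97]),"x",np.median(e[:,0]))
    for zl in(90,110,130): 
        z=e[np.abs(e[:,2]-zl)<10]; print(zl,len(z),np.median(z,axis=0),z[:,1].max())
t,M,a=tool(); print(loc(t[None],610.2,-161.0,-.082))
E
```

```text
wrist2 469 [ 55.58 137.26   0.01  -0.  ] 0.3507491928739688
tip x [-69.21 -69.21 -69.03 -68.92 -68.92 -68.88 -68.83 -68.8 ]
plate edge y [79.17 79.34 79.47 79.63 79.81] x -108.25921529369987
90 16 [-108.64   79.49   93.13] 79.63843940264543
110 32 [-108.26   79.4   111.55] 79.96132569468482
130 48 [-108.57   79.52  130.35] 79.98799294521338
scene2 34 [ 55.64 137.75   0.04  -0.05] 0.7872307762954165
tip x [-65.66 -65.52 -64.75 -64.48 -63.39 -62.43 -62.15 -61.33]
plate edge y [30.53 39.06 57.16 73.1  79.31] x -106.9854407104794
90 68 [-106.8    57.43   92.14] 80.23224126683269
110 94 [-106.97   55.79  110.81] 79.51243066353177
130 77 [-107.18   54.19  128.84] 81.047718057075
[[-108.81   55.25  171.71]]
```

Call:
drive_tool(
  series=[
    [0.001,0,-0.0015,0,1],
    [0,0.012,0,0,1],
    [0,0.012,0,0,1],
    [0,0.01,0,0,1],
    [0,0.01,0,0,1],
    [0,0.01,0,0,1],
    [0,0.008,0,0,1],
    [0,0,0,0,1],
    [0,0,0,0,1],
  ],
)

```text
clock: 8.4
tool_pos: [568.1, -101.3, 172.9]
tool_rot: [-2.308, -2.131, 0.001]
wrist_force: [-0.0, 0.2, -1.1]
grip_width: 0.106
grasp_force: 40.0
```

```bash
python3 - <<'E'
from fit import *
np.set_printoptions(precision=2,suppress=True)
s=r.read_state(); t,M,a=tool(); print(s["clock"],loc(t[None],610.2,-161.0,-.082),s["wrist_force"],s["grip_width"])
p=r.capture("wrist"); q=p["pixels"][130:300,180:440]
p2=r.capture("scene"); q2=p2["pixels"][150:260,140:260]
im=np.vstack([cv2.resize(q,(560,340),interpolation=2),cv2.resize(q2,(560,250),interpolation=2)]); cv2.imwrite("pics/c3.png",im[:,:,::-1])
w=fcloud(p).reshape(-1,3); w=w[~np.isnan(w[:,0])]; q=loc(w,610.2,-161.0,-.082)
for lo,hi in((-72,-56),(-40,-27)):
    k=q[(np.abs(q[:,1]-55)<12)&(q[:,0]<hi)&(q[:,0]>lo)&(q[:,2]>122)&(q[:,2]<146)]; print(lo,len(k),np.median(k,axis=0) if len(k) else 0)
E
```

```text
8.4 [[-46.9   56.08 172.94]] [-0.    0.16 -1.08] 0.10607471186349283
-72 137 [-63.31  58.58 140.26]
-40 109 [-32.37  58.49 139.63]
```

View pics/c3.png

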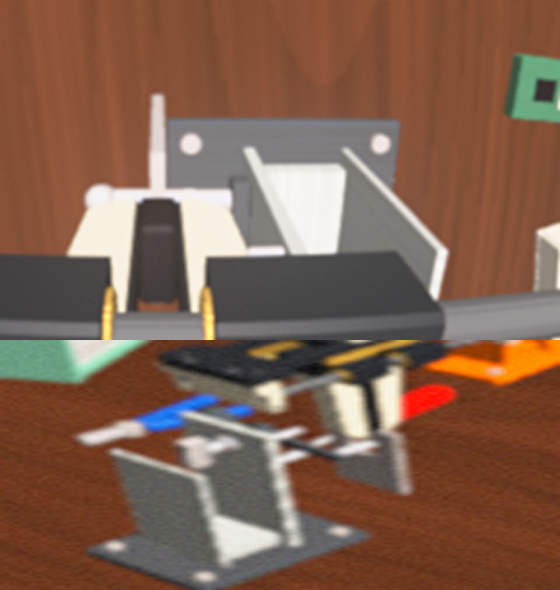

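The peg passes through the hole: ball end at (97,197) left of the plate, lever bar to its right, and no contact force. Next I lower the plate onto the peg and release it.

Call:
drive_tool(
  series=[
    [0,0,0.003,0,1],
    [0,0,0.003,0,1],
    [0,0,0,0,1],
    [0,0,0,0,0.75],
    [0,0,0,0,0.75],
    [0,0,0,0,0.75],
    [0,0,0,0,0.75],
    [0,0,0,0,0.75],
  ],
)

```text
clock: 9.3
tool_pos: [568.2, -101.3, 167.3]
tool_rot: [2.308, 2.131, 0.0]
wrist_force: [-0.8, -0.1, 0.2]
grip_width: 0.254
grasp_force: 0.0
```

Call:
drive_tool(
  series=[
    [0,0,-0.005,0,0.75],
    [0,0,-0.015,0,0.75],
    [0,0,-0.03,0,0.75],
    [0,0,-0.04,0,0.65],
    [0,0,-0.03,0,0.5],
    [0,0,0,0,0.5],
    [0,0,0,0,0.5],
    [0,0,0,0,0.5],
  ],
)

```text
clock: 10.1
tool_pos: [567.7, -101.2, 286.5]
tool_rot: [-2.308, -2.13, 0.001]
wrist_force: [-0.4, -0.2, 0.1]
grip_width: 0.502
grasp_force: 0.0
```

```bash
python3 - <<'E'
from fit import *
np.set_printoptions(precision=3,suppress=True)
s=r.read_state(); t,M,a=tool(); print(s["clock"],t,a,loc(t[None],610.2,-161.0,-.082),s["wrist_force"],s["grip_width"])
ims=[]
for c,(y0,y1,x0,x1) in(("wrist",(110,300,230,450)),("scene",(150,260,140,260))):
    p=r.capture(c); ims.append(cv2.resize(p["pixels"][y0:y1,x0:x1],(560,290),interpolation=2))
    w=(fcloud if c=="wrist" else cloud)(p).reshape(-1,3); w=w[~np.isnan(w[:,0])]; q=loc(w,610.2,-161.0,-.082)
    P=w[(np.hypot(w[:,0]-610,w[:,1]+161)<95)&(w[:,2]>6)&(w[:,2]<190)&(q[:,0]>-40)]
    print(c,fit(stand,P,[610,-161,-.08,-.2,0]))
    k=q[(np.abs(q[:,0]-26)<11)&(np.abs(q[:,1])<20)&(q[:,2]>128)&(q[:,2]<175)]; print("head",len(k),np.percentile(k,[5,50,95],axis=0))
    k=q[(np.abs(q[:,0]+45)<22)&(np.abs(q[:,1]-55)<35)&(q[:,2]>150)&(q[:,2]<200)]; print("tab",len(k),np.percentile(k,[5,50,95],axis=0) if len(k) else 0)
cv2.imwrite("pics/c4.png",np.vstack(ims)[:,:,::-1])
E
```

```text
10.1 [ 567.734 -101.169  286.494] -0.07995732970581365 [[-47.224  56.152 286.494]] [-0.381 -0.217  0.057] 0.5018689848398836
wrist (array([ 609.944, -160.486,   -0.079,   -0.293,    1.89 ]), np.float64(0.9605213848758787), 6238)
head 99 [[ 23.155   1.595 133.412]
 [ 28.251   5.788 156.122]
 [ 32.033   8.89  158.283]]
tab 273 [[-51.485  43.817 156.202]
 [-46.801  56.177 166.57 ]
 [-42.949  66.716 167.789]]
scene (array([ 610.159, -160.558,   -0.085,   -0.292,    1.6  ]), np.float64(0.9960831124173808), 2602)
head 69 [[ 19.367  -3.357 130.061]
 [ 28.885   4.561 147.372]
 [ 33.642   8.144 159.104]]
tab 72 [[-50.252  42.446 151.386]
 [-43.115  56.358 161.395]
 [-39.854  67.192 168.162]]
```

View pics/c4.png

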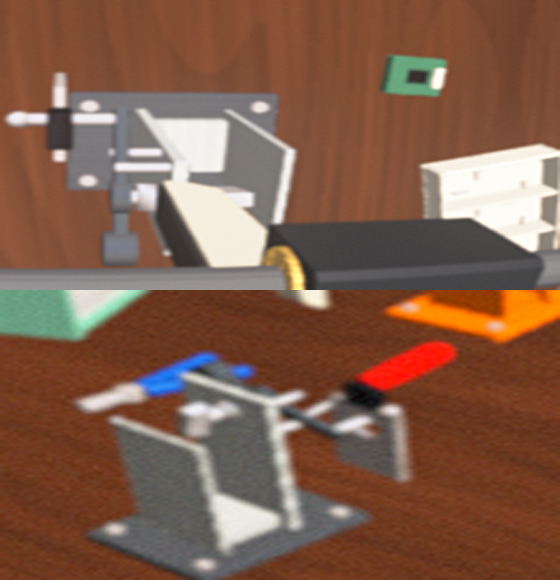

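Wrist and scene views show the plate hanging on the peg at crop (60,128), inside the ball end at (15,118), with the lever at its lower stop. Next is the bolt head.

Call:
drive_tool(
  series=[
    [-0.028,0.0365,0,0,0.5],
    [-0.028,0.0365,0,0,0.5],
    [0,0,0,0.143,0.5],
    [0,0,0,0.143,0.5],
    [0,0,0,0.143,0.5],
    [0,0,0,0.143,0.5],
    [0,0,0,0.143,0.5],
    [0,0,0,0.143,0.5],
    [0,0,0,0.143,0.5],
    [0,0,0,0.143,0.5],
  ],
)

```text
clock: 11.2
tool_pos: [635.9, -162.7, 285.5]
tool_rot: [-3.095, -0.533, 0.004]
wrist_force: [0.4, -0.8, -0.1]
grip_width: 0.5
grasp_force: 0.0
```

Call:
drive_tool(
  series=[
    [0,0,0.02,0.143,0.5],
    [0,0,0.03,0.143,0.5],
    [0,0,0.02,0.143,0.5],
    [0,0,0,0,0.5],
    [0,0,0,0,0.5],
  ],
)

```text
clock: 11.7
tool_pos: [635.9, -162.8, 216.4]
tool_rot: [-3.139, 0.122, 0.003]
wrist_force: [0.0, 0.2, 0.5]
grip_width: 0.496
grasp_force: 0.0
```

```bash
python3 - <<'E'
from fit import *
np.set_printoptions(precision=3,suppress=True)
s=r.read_state(); t,M,a=tool(); print(s["clock"],t,a,s["wrist_force"],s["grip_width"])
p=r.capture("wrist"); save(p,"w5")
w=fcloud(p).reshape(-1,3); w=w[~np.isnan(w[:,0])]; q=loc(w,610.1,-160.8,-.082)
P=w[(np.hypot(w[:,0]-610,w[:,1]+161)<95)&(w[:,2]>6)&(w[:,2]<168)&(q[:,0]>-3)]
x,m,n=fit(stand,P,[610,-161,-.08,-.25,0]); print(x,m,n)
for d in r.tip_of("head_centre",p)[:2]:
    o,v=fray(p,*d["xy"]); print(d["xy"],d["conf"],o+v*(140-o[2])/v[2])
k=q[(np.abs(q[:,0]-26)<11)&(np.abs(q[:,1])<20)&(q[:,2]>145)&(q[:,2]<165)]; print("head",len(k),np.percentile(k,[5,50,95],axis=0))
for nm,(sx,sy,th) in(("prior",(610.1,-160.8,-.082)),("fit",x[:3])):
    h=[sx+26*np.cos(th),sy+26*np.sin(th),138]; print(nm,h,go(*h,th-np.pi/2))
E
```

```text
11.7 [ 635.851 -162.777  216.381] -1.6487096514259876 [0.021 0.201 0.471] 0.4957150645977094
[ 610.33  -160.292   -0.081   -0.254    0.859] 0.3747839273161262 9790
[256.2, 213.2] 0.97 [ 634.188 -166.103  140.   ]
head 328 [[ 19.973  -2.354 146.27 ]
 [ 27.533   2.31  156.505]
 [ 32.987   7.994 158.455]]
prior [np.float64(636.0126369688807), np.float64(-162.92961154180776), 138] (array([-1.22 , -0.176, 80.702]), np.float64(0.003150076041316563))
fit [np.float64(636.2452196821296), np.float64(-162.3843367329995), 138] (array([-1.031, -0.738, 80.703]), np.float64(0.0017130761117467586))
```

View pics/w5.png

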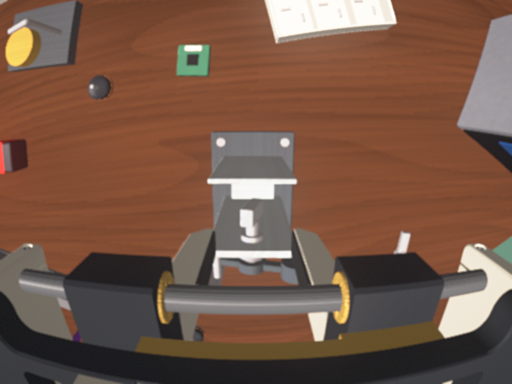

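The wrist view shows the head at about (250,213) in the gap, between the open fingers and centred. I'll go straight down.

Call:
drive_tool(
  series=[
    [0,0,0.02,0.003,0.5],
    [0,0,0.02,0,0.5],
    [0,0,0.02,0,0.5],
    [0,0,0.019,0,0.5],
    [0,0,0,0,0.5],
    [0,0,0,0,0.5],
  ],
  squeeze=25,
)

```text
clock: 12.4
tool_pos: [637.0, -163.1, 139.5]
tool_rot: [3.138, -0.132, 0.002]
wrist_force: [0.3, -0.4, 1.3]
grip_width: 0.501
grasp_force: 0.0
```

Call:
drive_tool(
  series=[
    [0,0,0,0,0.7],
    [0,0,0,0,0.75],
    [0,0,0,0,0.8],
    [0,0,0,0,0.85],
    [0,0,0,0,0.9],
    [0,0,0,0,0.95],
    [0,0,0,0,1],
    [0,0,0,0,1],
    [0,0,0,0,1],
    [0,0,0,0,1],
  ],
)

```text
clock: 13.4
tool_pos: [637.0, -161.9, 138.9]
tool_rot: [-3.138, 0.133, -0.002]
wrist_force: [1.0, 6.2, 3.7]
grip_width: 0.107
grasp_force: 25.0
```

```bash
python3 - <<'E'
from fit import *
np.set_printoptions(precision=3,suppress=True)
s=r.read_state(); t,M,a=tool(); print(s["clock"],t,a,s["wrist_force"],s["moment"],s["grip_width"]*93,s["grasp_force"])
ims=[]
for c,(y0,y1,x0,x1) in(("wrist",(130,300,150,350)),("scene",(150,260,140,260))):
    p=r.capture(c); ims.append(cv2.resize(p["pixels"][y0:y1,x0:x1],(560,290),interpolation=2))
    w=(fcloud if c=="wrist" else cloud)(p).reshape(-1,3); w=w[~np.isnan(w[:,0])]; q=loc(w,610.1,-160.8,-.082)
    k=q[(np.abs(q[:,0]+45)<22)&(np.abs(q[:,1]-55)<35)&(q[:,2]>90)&(q[:,2]<200)]; print(c,"plate",len(k),np.percentile(k,[3,50,97],axis=0) if len(k) else 0)
    k=q[(q[:,0]<-27)&(q[:,0]>-75)&(np.abs(q[:,1]-55)<8)&(np.abs(q[:,2]-140)<8)]; print("peg",len(k),np.median(k,axis=0) if len(k) else 0)
    k=q[(np.abs(q[:,0]+21)<5)&(q[:,1]>8)&(q[:,1]<45)&(np.abs(q[:,2]-140)<20)]
    if len(k)>10: print("bar slope",len(k),np.polyfit(k[:,1],k[:,2],1))
    k=q[(np.abs(q[:,0]+21)<6)&(q[:,1]<-25)&(q[:,1]>-50)&(np.abs(q[:,2]-140)<30)]
    if len(k)>10: print("cw",len(k),np.median(k,axis=0),k[:,2].max())
cv2.imwrite("pics/c6.png",np.vstack(ims)[:,:,::-1])
E
```

```text
13.4 [ 637.032 -161.935  138.932] -1.6552300454248519 [1.037 6.173 3.739] [0.854 0.167 0.039] 9.939531656203982 24.999956488609314
wrist plate 0 0
peg 0 0
bar slope 26 [ -1.14 158.73]
scene plate 392 [[-49.835  31.925  92.502]
 [-44.922  58.604 139.703]
 [-28.162  79.987 179.749]]
peg 30 [-41.284  57.135 144.056]
bar slope 43 [  0.152 135.58 ]
```

View pics/c6.png

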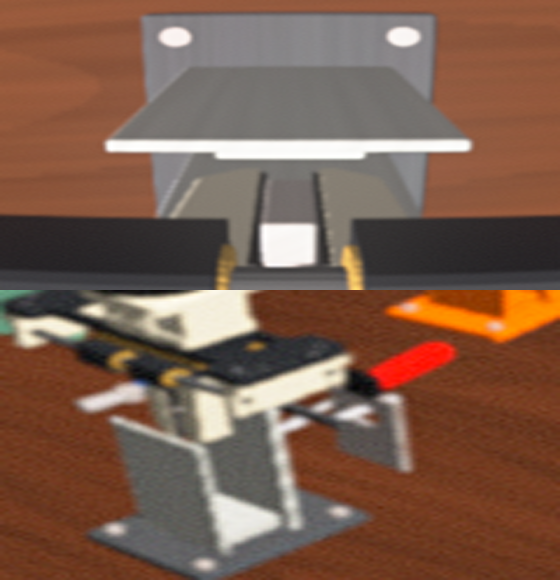

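Call:
drive_tool(
  series=[
    [0,0,0,0,1],
    [0,0,0,0,1],
    [0,0,0,0,1],
    [0,0,0,0,1],
    [0,0,0,0,1],
  ],
  squeeze=30,
)

```text
clock: 14.0
tool_pos: [637.0, -161.9, 138.9]
tool_rot: [-3.138, 0.133, -0.002]
wrist_force: [-0.4, 5.0, 3.5]
grip_width: 0.107
grasp_force: 30.0
```

```bash
python3 - <<'E'
from fit import *
np.set_printoptions(precision=3,suppress=True)
s=r.read_state(); print(s["clock"],s["tool_pos"],s["wrist_force"],s["grip_width"]*93,s["grasp_force"])
p=r.capture("scene"); w=cloud(p).reshape(-1,3); w=w[~np.isnan(w[:,0])]; q=loc(w,610.1,-160.8,-.082)
k=q[(np.abs(q[:,0]+45)<22)&(np.abs(q[:,1]-55)<14)&(q[:,2]>150)&(q[:,2]<200)]; print("tab",len(k),np.percentile(k,[5,50,95],axis=0))
P=w[(q[:,0]>-27)&(q[:,0]<-15)&(q[:,1]>8)&(q[:,1]<60)&(np.abs(q[:,2]-140)<25)]
f=lambda P,p: stand(P,[610.1,-160.8,-.082,p[3],1.6])
x=least_squares(lambda a:stand(P,[610.1,-160.8,-.082,a[0],1.6]),[-.1],loss="soft_l1"); print(len(P),x.x)
E
```

```text
14.0 [ 637.014 -161.923  138.928] [-0.433  4.989  3.497] 9.90864769618557 30.00011533498764
tab 93 [[-49.828  45.888 154.04 ]
 [-43.372  58.019 171.283]
 [-40.759  66.973 181.137]]
70 [-0.011]
```

The lever is level (−0.01 rad), the grip on the head is firm at 30 N, and the plate is hanging free, so I'm handing in.

```bash
python3 -c "
from rig import r
print(r.hand_in())"
```

```text
the job is handed in; nothing more can be done
None
```

I handed the job in at about 14 s of the 51 s allowed: the check plate hangs released on the stand's peg, and the gripper holds the bolt head by its flats at 30 N with the lever measured at about −0.01 rad (no verdict was returned).

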